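# Reset the tripped gas alarm

### The job

The gas alarm with the red lamp has tripped. Working with the fingertips, without pinching or lifting anything, push its dust shutter fully open by the black lug, reach down into the well and press the sunken blue reset key fully home for a good full second, then let it up and push the shutter fully closed again. Leave the green-lamp alarm and the loose things around alone.

Things in the scene. Friction and masses are not known exactly. Their poses are not given: they have to be found in the camera images.
- tripped: the gas alarm with the red lamp: a flat yellow case on a grey base, 170 (its x) x 86 (its y) x 50 mm high, fixed to the table. Origin: centre of its underside. Its x axis runs along the case towards the lamp end, z up. The lamp is a round red dome, 16 mm across and 6 mm high, on the top at x = +70 mm. Two guide strips 6 mm high run along x on the top at y = -37.5 and +37.5 mm
- tripped_well (a point): centre of the mouth of the round well in the top of the red-lamp alarm (x = -40 mm, at the top surface, 50 mm above the table). The well is 54 mm across with straight walls and 28 mm deep, covered by the shutter when that is closed
- tripped_key_top (a point): centre of the top of the reset key in the red-lamp alarm's well: a blue round key 30 mm across, its top 22 mm below the mouth when released
- tripped_key (a joint): travel of that reset key, m: 0 released, 0.005 fully home; spring-loaded, about 2 N to start and 6 N fully down; springs back up when let go
- tripped_shutter (a joint): travel of the red-lamp alarm's dust shutter, m: 0 fully closed over the well, 0.062 fully open (it slides along the case's +x, towards the lamp, to a firm stop at each end; about 2 N of friction, stays where it is left). The shutter is an aluminium plate 64 (x) x 68 (y) mm, its top 53.5 mm above the table
- tripped_lug (a point): middle of the black ribbed lug on the red-lamp alarm's shutter: 16 mm thick (x), 40 mm wide (y), standing from 53.5 to 77.5 mm above the table; this point is 65.5 mm above the table. It moves with the shutter; closed it stands right over the well's centre
- healthy: the gas alarm with the green lamp: a flat yellow case on a grey base, 170 (its x) x 86 (its y) x 50 mm high, fixed to the table. Origin: centre of its underside. Its x axis runs along the case towards the lamp end, z up. The lamp is a round green dome, 16 mm across and 6 mm high, on the top at x = +70 mm. Two guide strips 6 mm high run along x on the top at y = -37.5 and +37.5 mm
- healthy_well (a point): centre of the mouth of the round well in the top of the green-lamp alarm (x = -40 mm, at the top surface, 50 mm above the table). The well is 54 mm across with straight walls and 28 mm deep, covered by the shutter when that is closed
- healthy_key_top (a point): centre of the top of the reset key in the green-lamp alarm's well: a blue round key 30 mm across, its top 22 mm below the mouth when released
- healthy_key (a joint): travel of that reset key, m: 0 released, 0.005 fully home; spring-loaded, about 2 N to start and 6 N fully down; springs back up when let go
- healthy_shutter (a joint): travel of the green-lamp alarm's dust shutter, m: 0 fully closed over the well, 0.062 fully open (it slides along the case's +x, towards the lamp, to a firm stop at each end; about 2 N of friction, stays where it is left). The shutter is an aluminium plate 64 (x) x 68 (y) mm, its top 53.5 mm above the table
- healthy_lug (a point): middle of the black ribbed lug on the green-lamp alarm's shutter: 16 mm thick (x), 40 mm wide (y), standing from 53.5 to 77.5 mm above the table; this point is 65.5 mm above the table. It moves with the shutter; closed it stands right over the well's centre
- square_bar: loose square steel bar offcut standing on end, 34x34x82 mm, a bystander; origin: centre of its underside
- flat_block: loose small steel block, 55x30x26 mm, a bystander; origin: centre of its underside
- tape_roll: loose roll of yellowish tape lying flat, 96 mm across, 20 mm high, a bystander; origin: centre of its underside
Not all that is in view belongs to the job. Leave any turquoise look-alike of the tripped alone.

How it is judged:
On the way, in this order (a step that is already met when the one before it is completed fails the run):
1. the red-lamp alarm's shutter is pushed fully open (at least 56 of 62 mm) (value of joint tripped_shutter above 0.056 m), for 0.1 s.
2. its reset key is pressed home by the fingers (at least 4 of 5 mm) and kept there 0.8 s (value of joint tripped_key above 0.004 m and contact force between the fingers and tripped_key_c0 above 1 N), for 0.8 s.
3. the key is up and the shutter closed again (within 3 mm) (value of joint tripped_key below 0.001 m and value of joint tripped_shutter below 0.003 m), for 0.1 s.
At the end, for the whole second after the job is handed in: the red-lamp alarm's shutter is closed to within 3 mm and its key is up (within 1 mm), after the key was pressed home for 0.8 s; the green-lamp alarm's key is up and its shutter within 4 mm of where it was; the loose things lie still within 20 mm of where they were (all of step 3 and value of joint healthy_key below 0.001 m and distance of healthy_lug from where it was at the start of the episode below 0.004 m and distance of each of square_bar, flat_block, tape_roll from where it was at the start of the episode below 0.02 m and linear speed of each of square_bar, flat_block, tape_roll below 0.01 m/s); the robot touches nothing.
It fails at once if the lug is pinched: fingers press both its near and its far half with more than 1.5 N at once (contact force between the fingers and tripped_shutter_c1 above 1.5 N and contact force between the fingers and tripped_shutter_c2 above 1.5 N).
It fails at once if the green-lamp alarm's key is pressed (over 1.5 mm) or its shutter moved (over 4 mm) (value of joint healthy_key above 0.0015 m or distance of healthy_lug from where it was at the start of the episode above 0.004 m).
It fails at once if a loose thing is moved or lifted by more than 20 mm (distance of any of square_bar, flat_block, tape_roll from where it was at the start of the episode above 0.02 m).
It also fails if it takes over 46 s, if anything falls off the work surface, if the arm or the gripper's body presses on something with over 40 N, if the wrist force passes 120 N, or if a joint passes its speed limit or range.

### The arm

A 7-joint arm with a two-finger parallel gripper is mounted at the origin on a cart in front of the work surface, level with it; the furniture and walls round the work are solid. World frame = base frame: x ahead of the robot, y to its left, z up, the work surface at z = 0. Lengths are in m, angles in rad, forces in N, time in s.
With the tool pointing down it reaches from about 0.35 to 0.9 m from the base axis. Payload 19.9 kg.
Tool frame: the origin (TCP) lies midway between the tips of the shut fingers; the grasp point (between the pads) lies 19 mm behind it (arm.tcp_to_grasp is the z of the grasp point in the tool frame, in m); z points along the fingers, y is the line along which they close (so a half turn about z gives the same grasp; the last joint's range is limited). The gripper opens to 94 mm and grips with 3 to 60 N. Pads are 16 mm wide; open, the fingers measure 119 mm over their backs; the gripper's body (75 mm by 177 mm) begins 78 mm behind the grasp point.
Start: joints at [-1.163, 0.417, -0.01, 1.614, 0.005, 1.111, -0.053], TCP at [0.272, 0.563, 0.205] pointing down, gripper open.
Joint ranges: [-2.81, 2.81], [-0.39, 2.02], [-1.27, 1.25], [0.06, 2.57], [-1.19, 4.33], [0.19, 2], [-2.82, 2.82]. Speed limits (rad/s): [1.89, 1.89, 2.39, 2.39, 3.01, 3.01, 3.01].

### API

Orientations are given as a rotation vector (axis times angle).
In Python, from cell import arm gives the robot as it stands.
- The arm moves only by the tool servo_tool, never from a script. Its argument "moves" is a list of rows, each a list of 5 numbers: the opening, from 0 (shut) to 1 (fully open), then the shift along the tool's x, y, z in units of 40 mm (1.0 is 40 mm), then the turn about the tool's z in rad. In form: [[hand, dx, dy, dz, roll], ...]. A call has 1 to 12 rows; each row shifts and turns the commanded pose from where the row before left it, along the tool's axes as they then stand; what a row does not reach is not made up. A row lasts 1/8 s, in which the tool goes at most 62.5 mm and 10.7 degrees, less where a joint would pass 70% of its speed; a pose out of reach is approached as far as the arm can. A call is refused whole if a number of a shift passes 1 or a number of a turn 0.188, either way. A call with a gripper value outside its range is refused whole. The fingers move at their own pace and stop on an object; "grip_force" is the grip in N (left out, the last holds). Time passes only in rows, so rows that do not move let the fingers close. It gives the time, the measured TCP pose, the force, the opening and the grip force at its end, in the units of the state.
- arm.get_state(): the state, without advancing time (a new reading comes with each control period).
- arm.camera(name): name is "side" or "top"; returns (picture, depth): 420x560x3 uint8, blue, green, red; 420x560 float32, m along the optical axis (not along the pixel's ray), 0 where there is no reading.
- arm.calibration(name): a dict with "K" (3x3 intrinsics, pixels), "dist_coeffs" ([k1, k2, p1, p2, k3] as OpenCV has them; the pictures are not rectified), "extrinsics" (4x4, takes a point from camera to world coordinates). Camera axes: x right, y down, z forward; pixel columns grow to the right and rows downward; lengths in m; the calibration is good to about 2 mm. A picture is of the moment at which its call begins. calibration takes no time and is no camera call.
- arm.sign_off(): hands the job in; it is judged then, once.
The state is a dict: "time_s": time; "joint_pos": joint angles; "qd": joint speeds; "joint_torque": joint torques, N m; "tcp_pos": TCP position; "tool_rot": TCP orientation; "force": force on the tool from outside, world axes, zero at the start; "torque": the same for the moment, N m; "gripper_width": finger opening in m; "gripper_force": force on a finger pad.
Only numpy, scipy, OpenCV 4.12 (cv2) and the standard library are available. Lean on these libraries where they do the work, as an engineer would, in place of code of your own. Each camera call takes 0.05 s, during which the arm holds its last target. There are 200 camera calls.

## Working session

There is one attempt and no reset: what is moved stays moved. The work goes in short steps, Python scripts to look and compute and a tool call to move; the robot and the scene stay as the last step left them, time stands still between calls to the robot, and variables do not carry over. Pictures are saved under pics/ and viewed, at most 10 in all, crops included, and the job is handed in when it is done.

Besides the shell and the picture viewer there is one more tool, called after ">>>" in YAML: its name, and indented under it one key for each argument. servo_tool: Moves the arm, as the interface text tells. Its arguments: {"type":"object","properties":{"moves":{"type":"array"},"grip_force":{"type":"number"}},"required":["moves"]}

```bash
ls; mkdir -p pics; python3 - <<'E'
from cell import arm
import cv2,numpy as np
for n in("top","side"):
    p,d=arm.camera(n); cv2.imwrite(f"pics/{n}0.png",p); np.savez(f"{n}0.npz",p=p,d=d)
    c=arm.calibration(n); print(n,np.round(c["extrinsics"],3).tolist(),np.round(c["K"],1).tolist(),c["dist_coeffs"])
s=arm.get_state(); print(s)
E
```

```text
pics
top [[-0.024, -0.985, 0.171, 0.344], [-0.999, 0.029, 0.026, -0.01], [-0.031, -0.17, -0.985, 1.319], [0.0, 0.0, 0.0, 1.0]] [[493.5, 0.0, 277.8], [0.0, 493.5, 213.5], [0.0, 0.0, 1.0]] [0.00345843 0.         0.         0.         0.        ]
side [[0.939, -0.191, 0.284, 0.164], [-0.342, -0.564, 0.751, -1.052], [0.017, -0.803, -0.596, 0.917], [0.0, 0.0, 0.0, 1.0]] [[429.3, 0.0, 277.4], [0.0, 429.3, 215.1], [0.0, 0.0, 1.0]] [0.00776187 0.         0.         0.         0.        ]
{'time_s': 0.1, 'joint_pos': array([-1.16252353,  0.4179063 , -0.01031597,  1.61411498,  0.00473539,
        1.11073258, -0.05300933]), 'qd': array([-0.00093411, -0.00179618, -0.00099523, -0.00145088,  0.00130995,
       -0.00113897,  0.00030652]), 'joint_torque': array([ 1.80485928e-03, -8.52574682e+01,  6.40521124e-01, -4.26699722e+01,
       -4.87594237e-02,  1.62824040e-02, -2.34055719e-06]), 'tcp_pos': array([0.27158526, 0.56251681, 0.20489237]), 'tool_rot': array([-7.00489607e-01, -3.06235658e+00,  1.77428775e-03]), 'force': array([ 0.45316435,  0.33190694, -0.58631694]), 'torque': array([-0.01154392,  0.0019217 ,  0.01947488]), 'gripper_force': 0.0, 'gripper_width': 0.09435616411817518}
```

View pics/top0.png

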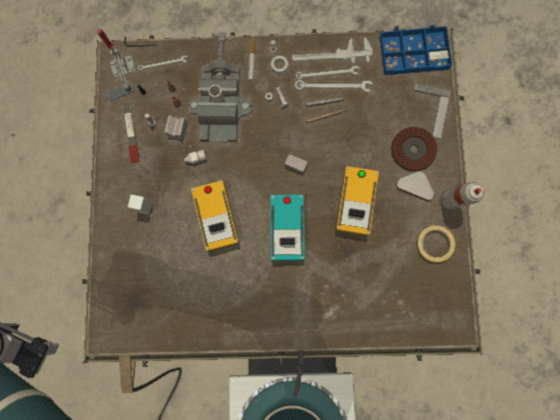

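View pics/side0.png

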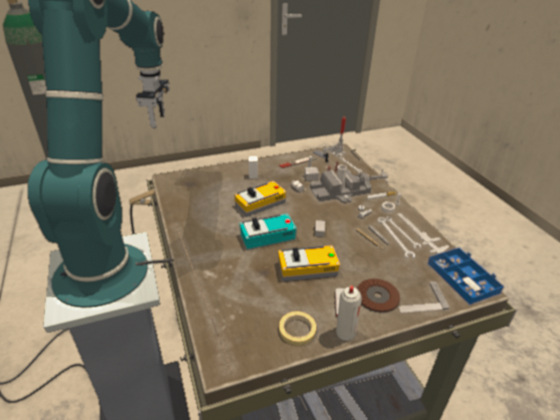

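The top view shows the tripped yellow alarm at left: red lamp at about (208,189), black lug at (217,228). The turquoise decoy is at (287,228) and the green-lamp alarm at (357,203). The square bar at (139,203) and the block at (296,162) are both clear of the target. The side view agrees. Next I measure.

```bash
cat > h.py <<'E'
import cv2,numpy as np
from cell import arm
def ray(n,uv,z):
    c=arm.calibration(n);T=np.array(c["extrinsics"])
    q=cv2.undistortPoints(np.array(uv,float).reshape(-1,1,2),np.array(c["K"]),np.array(c["dist_coeffs"])).reshape(-1,2)
    r=np.c_[q,np.ones(len(q))]@T[:3,:3].T; o=T[:3,3]
    return (o+r*((z-o[2])/r[:,2])[:,None])[:,:2]
def blobs(m,lo=4):
    n,l,s,c=cv2.connectedComponentsWithStats(m.astype(np.uint8))
    return [(s[i,4],c[i],l==i) for i in range(1,n) if s[i,4]>=lo]
E
python3 - <<'E'
from h import *
for n,box in(("top",(180,175,250,260)),("side",(225,170,295,220))):
    f=np.load(n+"0.npz");p=f["p"];d=f["d"];x0,y0,x1,y1=box
    hsv=cv2.cvtColor(p,cv2.COLOR_BGR2HSV);H,S,V=[hsv[...,i].astype(int) for i in range(3)]
    w=np.zeros(H.shape,bool);w[y0:y1,x0:x1]=1
    for nm,m,z in(("red",((H<8)|(H>172))&(S>140)&(V>80),.053),("yel",(H>15)&(H<32)&(S>150)&(V>120),.05),("blk",(V<55),.0775),("plate",(S<60)&(V>150),.0535)):
        for a,c,l in blobs(m&w,10):
            v,u=np.nonzero(l); print(n,nm,a,c.round(1),ray(n,[c],z).round(4).tolist())
            if a>60:
                q=ray(n,np.c_[u,v],z); r=cv2.minAreaRect((q*1000).astype(np.float32)); print("   rect",np.round(r[0],1),np.round(r[1],1),r[2])
E
```

```text
top red 29 [207.4 189.3] [[0.6335, 0.208]]
top yel 1151 [213.4 207.6] [[0.5844, 0.1926]]
   rect [565.6 191. ] [172.3  87.7] 13.645339965820312
top blk 82 [216.5 227.1] [[0.5282, 0.1805]]
   rect [528.2 180.7] [15.1 35.1] 12.552123069763184
top plate 443 [217.1 227.7] [[0.5304, 0.1825]]
   rect [530.5 182.5] [62.1 68.2] 13.41558837890625
side yel 597 [262.2 196.3] [[0.5646, 0.1651]]
   rect [561.4 173.4] [189.1 118.2] 15.02719497680664
side blk 35 [251.  192.3] [[0.5225, 0.1629]]
side plate 13 [293.2 182.4] [[0.7033, 0.2117]]
side plate 126 [250.8 196.2] [[0.5247, 0.174]]
   rect [527.6 181.1] [62.6 71. ] 10.82668399810791
```

>>> servo_tool:
  moves:
    - [0,0,0,0,-0.173]
    - [0,0,0,0,-0.173]
    - [0,0,0,0,-0.173]
    - [0,0,0,0,-0.172]
  grip_force: 20

```text
time_s: 0.6
tcp_pos: [0.2716, 0.5626, 0.2051]
tool_rot: [0.387, -3.117, 0.001]
force: [-0.5, 0.8, 0.6]
gripper_width: 0.0575
gripper_force: 0.0
```

```bash
cat >> h.py <<'E'
from scipy.spatial.transform import Rotation as R
TH=np.deg2rad(13.8);WELL=np.array([.528,.1815])
def togo(cx,cy,z):
    "tool-axis shift (units of 40 mm) to a point given along case x,y from the well, height z"
    s=arm.get_state();M=R.from_rotvec(s["tool_rot"]).as_matrix()
    a=np.array([np.cos(TH),np.sin(TH)]);b=np.array([-a[1],a[0]])
    t=np.r_[WELL+cx*a+cy*b,z]; rel=s["tcp_pos"][:2]-WELL
    print("t",s["time_s"],"tcp",s["tcp_pos"].round(4),"case mm",(1e3*np.r_[rel@a,rel@b]).round(1),"yerr deg",np.rad2deg(np.arctan2(M[1,1],M[0,1])).round(2)-103.8,"w",round(s["gripper_width"],4),"F",s["force"].round(2))
    print("shift",(M.T@(t-s["tcp_pos"])/.04).round(3))
E
python3 -c "
from h import *
togo(-.042,0,.15)"
```

```text
t 0.6 tcp [0.2716 0.5626 0.2051] case mm [-158.1  431.3] yerr deg 0.3500000000000085 w 0.0575 F [-0.46  0.78  0.59]
shift [ -2.836 -10.798   1.382]
```

>>> servo_tool:
  moves:
    - [0,-0.2,-0.8,0,0]
    - [0,-0.25,-0.95,0,0]
    - [0,-0.25,-0.95,0,0]
    - [0,-0.25,-0.95,0,0]
    - [0,-0.25,-0.95,0,0]
    - [0,-0.25,-0.95,0,0]
    - [0,-0.25,-0.95,0,0]
    - [0,-0.25,-0.95,0,0]
    - [0,-0.25,-0.95,0.2,0]
    - [0,-0.25,-0.95,0.4,0]
    - [0,-0.25,-0.95,0.4,0]
    - [0,-0.1,-0.45,0.3,0]

```text
time_s: 2.1
tcp_pos: [0.4837, 0.1698, 0.1527]
tool_rot: [0.374, -3.119, 0.001]
force: [-0.0, 0.4, -0.8]
gripper_width: 0.0004
gripper_force: 0.0
```

```bash
python3 -c "
from h import *
togo(-.042,0,.062)
p,d=arm.camera('side');cv2.imwrite('pics/side1.png',cv2.resize(p[90:240,170:340],None,fx=4,fy=4))
print(np.median(d[0:5]))"
```

```text
t 2.1 tcp [0.4837 0.1698 0.1527] case mm [-45.8  -0.8] yerr deg -0.09999999999999432 w 0.0004 F [-0.01  0.41 -0.76]
shift [-0.096  0.021  2.267]
2.9574933
```

View pics/side1.png

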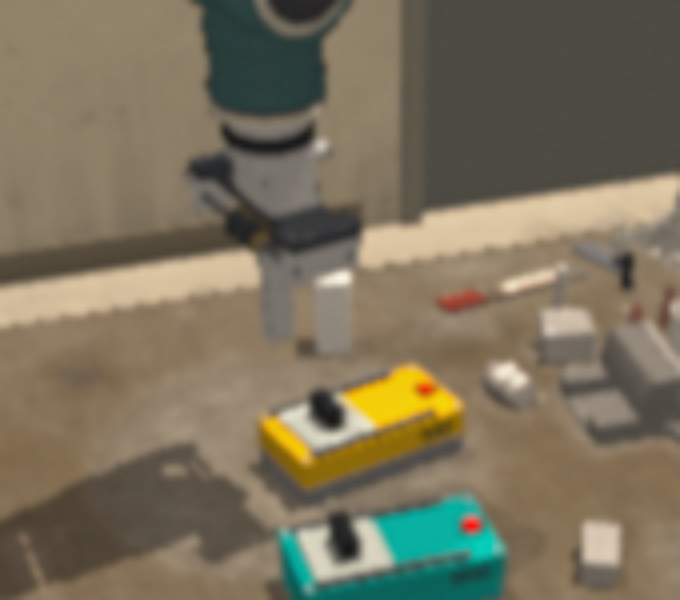

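The crop shows the shut fingers at about (277,340), over the near end of the case. The white post at (333,310) is the square bar behind them. All clear to descend and push.

>>> servo_tool:
  moves:
    - [0,-0.1,0,0.7,0]
    - [0,0,0,0.8,0]
    - [0,0,0,0.6,0]
    - [0,0,0,0.17,0]
    - [0,0,0,0,0]
    - [0,-0.2,0,0,0]
    - [0,-0.2,0,0,0]
    - [0,-0.2,0,0,0]
    - [0,-0.2,0,0,0]
    - [0,0,0,0,0]

```text
time_s: 3.4
tcp_pos: [0.5187, 0.1807, 0.0626]
tool_rot: [-0.378, 3.119, -0.0]
force: [0.6, 0.1, 0.1]
gripper_width: 0.0008
gripper_force: 0.0
```

```bash
python3 -c "
from h import *
togo(.042,0,.062)"
```

```text
t 3.4 tcp [0.5187 0.1807 0.0626] case mm [-9.2  1.5] yerr deg 0.010000000000005116 w 0.0008 F [0.58 0.06 0.06]
shift [-1.281 -0.037  0.015]
```

>>> servo_tool:
  moves:
    - [0,-0.2,0,0,0]
    - [0,-0.2,-0.02,0,0]
    - [0,-0.2,0,0,0]
    - [0,-0.2,-0.02,0,0]
    - [0,-0.2,0,0,0]
    - [0,-0.1,0,0,0]
    - [0,-0.1,0,0,0]
    - [0,0,0,0,0]

```text
time_s: 4.4
tcp_pos: [0.5656, 0.1904, 0.0627]
tool_rot: [-0.378, 3.118, -0.0]
force: [0.1, 0.3, -1.1]
gripper_width: 0.0003
gripper_force: 0.0
```

```bash
python3 -c "
from h import *
togo(.046,0,.062)
p,d=arm.camera('side');cv2.imwrite('pics/side2.png',cv2.resize(p[130:230,210:310],None,fx=6,fy=6))"
```

```text
t 4.4 tcp [0.5656 0.1904 0.0627] case mm [38.6 -0.3] yerr deg 0.010000000000005116 w 0.0003 F [ 0.11  0.31 -1.13]
shift [-0.185  0.007  0.018]
```

View pics/side2.png

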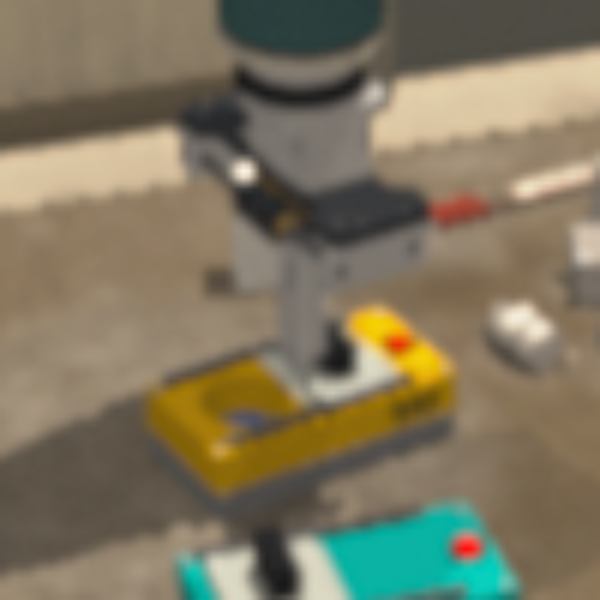

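The shutter is moving. The lug at (338,350) sits just ahead of the finger, and the well with the blue key is exposed at about (245,410). I keep pushing in small steps to the stop.

>>> servo_tool:
  moves:
    - [0,-0.1,0,0,0]
    - [0,-0.05,0,0,0]
    - [0,-0.05,0,0,0]
    - [0,-0.04,0,0,0]
    - [0,0,0,0,0]

```text
time_s: 5.08
tcp_pos: [0.5691, 0.1913, 0.0622]
tool_rot: [0.377, -3.107, 0.003]
force: [-42.8, -11.6, 35.4]
gripper_width: 0.0005
gripper_force: 22.1
```

>>> servo_tool:
  moves:
    - [0,0.25,0,0,0]
    - [0,0.25,0,-0.2,0]
    - [0,0.3,0,-0.1,0]
    - [0,0.3,0,0,0]
    - [0,0.1,0,0,0]
    - [0,0,0,0,0]

```text
time_s: 5.82
tcp_pos: [0.5277, 0.1813, 0.0747]
tool_rot: [0.378, -3.119, 0.0]
force: [-0.6, 0.5, 0.3]
gripper_width: 0.0002
gripper_force: 0.0
```

```bash
python3 -c "
from h import *
togo(-.001,0,.032)
p,d=arm.camera('side');cv2.imwrite('pics/side3.png',cv2.resize(p[130:230,210:310],None,fx=6,fy=6))
np.savez('side3.npz',p=p,d=d)"
```

```text
t 5.825 tcp [0.5277 0.1813 0.0747] case mm [-0.3 -0.1] yerr deg 0.01999999999999602 w 0.0002 F [-0.63  0.52  0.29]
shift [0.018 0.002 1.067]
```

View pics/side3.png

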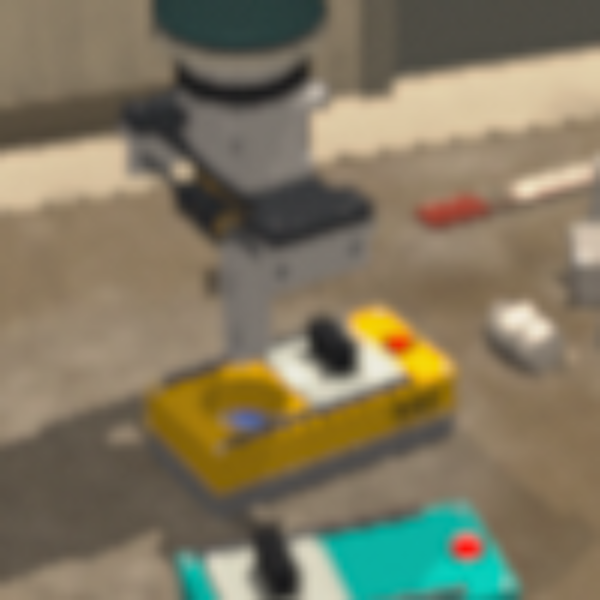

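Now the well is open with the blue key visible at (245,418), the lug is at (330,345), and the finger hangs above the well. I'll check the opening numerically.

```bash
python3 -c "
from h import *
p=np.load('side3.npz')['p'];hsv=cv2.cvtColor(p,cv2.COLOR_BGR2HSV).astype(int)
a=np.array([np.cos(TH),np.sin(TH)]);b=np.array([-a[1],a[0]])
w=np.zeros(p.shape[:2],bool);w[178:206,240:285]=1
for nm,m,z in(('lug',hsv[...,2]<50,.0655),('key',(hsv[...,0]>105)&(hsv[...,0]<135)&(hsv[...,1]>60),.028),('plate',(hsv[...,1]<60)&(hsv[...,2]>140),.0535)):
  for A,c,l in blobs(m&w,6):
    v,u=np.nonzero(l);q=(ray('side',np.c_[u,v],z)-WELL)*1e3
    print(nm,A,c.round(1),q.mean(0)@a,q.mean(0)@b,'x',(q@a).min(),(q@a).max(),'y',(q@b).min(),(q@b).max())
"
```

```text
lug 31 [264.6 187.5] 57.68524403890933 -0.04327302873979217 x 47.19381433759251 68.28799413384819 y -24.517506994113234 22.772653972449948
key 7 [251.3 199.6] 4.093518097277353 6.265706243849487 x -1.2745406504940298 8.191041580430623 y 0.5569599010995793 11.932710897715369
plate 8 [246.  184.5] 19.91945325032302 69.76828088506925 x 7.727106851647784 32.28181752814547 y 49.03581265308622 90.78971921530037
plate 118 [264.5 191.7] 52.153483875645726 -8.036274438310176 x 26.05430863903502 88.61774398293032 y -37.37078644247854 35.143431557787814
```

```bash
python3 -c "
from h import *
a=np.array([np.cos(TH),np.sin(TH)])
R0={}
for n in('side0','side3'):
  p=np.load(n+'.npz')['p'];hsv=cv2.cvtColor(p,cv2.COLOR_BGR2HSV).astype(int)
  w=np.zeros(p.shape[:2],bool);w[178:206,240:285]=1
  for A,c,l in blobs((hsv[...,2]<65)&w,15): print(n,A,c,(ray('side',[c],.0655)-WELL)@a)
  for A,c,l in blobs((hsv[...,1]<70)&(hsv[...,2]>130)&w,60):
    v,u=np.nonzero(l);q=(ray('side',np.c_[u,v],.0535)-WELL)@a; print('plate',A,np.percentile(q,[2,50,98]))
  # lug-to-lamp
  w[178:206,240:295]=1
  for A,c,l in blobs(((hsv[...,0]<8)|(hsv[...,0]>172))&(hsv[...,1]>140)&w,3): print('lamp',A,c,(ray('side',[c],.053)-WELL)@a)
"
```

```text
side0 40 [251.075 192.   ] [0.00062805]
plate 288 [-0.03106034  0.00885553  0.07715942]
side3 39 [264.76923077 187.61538462] [0.05755042]
plate 73 [-0.0143796   0.00967759  0.03088127]
plate 153 [0.02756491 0.05124573 0.08684053]
```

The side view gives 57 mm of travel, within a few mm of the 56 mm limit. I'll swing aside and check from the top camera.

>>> servo_tool:
  moves:
    - [0,0,0,-0.8,0]
    - [0,0,0.4,-0.8,0]
    - [0,0,0.8,-0.8,0]
    - [0,0,0.9,0,0]
    - [0,0,0.9,0,0]
    - [0,0,0.9,0,0]
    - [0,0,0.7,0,0]
    - [0,0,0.4,0,0]

```text
time_s: 6.88
tcp_pos: [0.4797, 0.377, 0.1704]
tool_rot: [0.38, -3.118, 0.0]
force: [0.5, -0.7, 0.4]
gripper_width: 0.0002
gripper_force: 0.0
```

```bash
python3 -c "
from h import *
togo(0,0,.0747)
a=np.array([np.cos(TH),np.sin(TH)]);b=np.array([-a[1],a[0]])
p,d=arm.camera('top');cv2.imwrite('pics/top1.png',cv2.resize(p[160:270,150:290],None,fx=5,fy=5));np.savez('top1.npz',p=p)
for n in('top0','top1'):
  p=np.load(n+'.npz')['p'];hsv=cv2.cvtColor(p,cv2.COLOR_BGR2HSV).astype(int)
  w=np.zeros(p.shape[:2],bool);w[175:260,185:250]=1
  for nm,m,z in(('lug',hsv[...,2]<55,.0775),('plate',(hsv[...,1]<60)&(hsv[...,2]>150),.0535),('red',((hsv[...,0]<8)|(hsv[...,0]>172))&(hsv[...,1]>140),.053),('key',(hsv[...,0]>105)&(hsv[...,0]<135)&(hsv[...,1]>80),.028)):
   for A,c,l in blobs(m&w,10):
    v,u=np.nonzero(l);q=(ray('top',np.c_[u,v],z)-WELL)*1e3;r=cv2.minAreaRect(q.astype(np.float32));print(n,nm,A,'rect ctr',np.array(r[0])@a,np.array(r[0])@b,np.round(r[1],1),'mean',q.mean(0)@a,q.mean(0)@b)
"
```

```text
t 6.875 tcp [0.4797 0.377  0.1704] case mm [ -0.3 201.3] yerr deg 0.09000000000000341 w 0.0002 F [ 0.5  -0.67  0.42]
shift [ 0.    -5.034  2.392]
top0 lug 82 rect ctr 0.007934239739596343 -0.8692521613274706 [15.1 35.1] mean -0.007202892726140132 -1.0091501390376205
top0 plate 443 rect ctr 2.6305145961652032 0.42932240532373006 [62.1 68.2] mean 2.590052723043634 0.42935321543437
top0 red 29 rect ctr 108.12760679895982 0.45834593439199733 [13.3 13.7] mean 108.7326900608436 0.5405266022504078
top1 lug 85 rect ctr 57.35353024331165 -0.9311340057830519 [16.  35.6] mean 57.48009755399273 -0.5340389954115132
top1 plate 417 rect ctr 60.695565898266395 0.13508014885877645 [61.9 68.5] mean 60.396821458125636 -0.057902036128104815
top1 red 28 rect ctr 109.37118752367773 0.12578746620927106 [13.6 13. ] mean 108.8328234849827 0.28081690427776906
top1 key 99 rect ctr -1.5277408189599753 0.3027347371423668 [26.6 29.5] mean -1.0823963660112015 0.5554958912484838
```

View pics/top1.png

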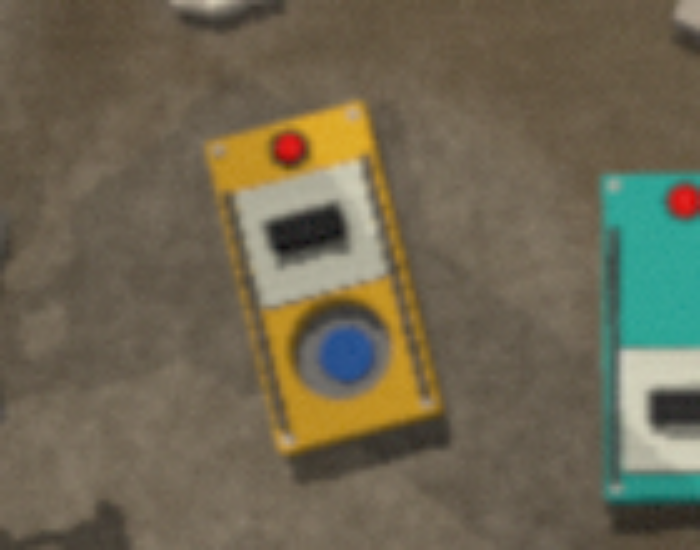

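The top view shows the lug at (306,232), the plate well clear of the well mouth, and the key at (347,352). Travel measures about 57.5 to 58 mm by image scale, so I'll nudge once more against the stop to be sure, then press.

>>> servo_tool:
  moves:
    - [0,-0.1,-0.7,0,0]
    - [0,-0.1,-0.9,0,0]
    - [0,-0.1,-0.9,0,0]
    - [0,-0.1,-0.9,0,0]
    - [0,-0.1,-0.9,0.3,0]
    - [0,-0.1,-0.7,0.7,0]
    - [0,0,-0.05,0.8,0]
    - [0,0,0,0.6,0]
    - [0,0,0,0.18,0]
    - [0,-0.2,0,0,0]
    - [0,-0.15,0,0,0]
    - [0,-0.1,0,0,0]

```text
time_s: 8.43
tcp_pos: [0.5692, 0.1895, 0.0682]
tool_rot: [0.378, -3.118, 0.0]
force: [-19.7, -4.2, 15.5]
gripper_width: 0.0004
gripper_force: 9.6
```

>>> servo_tool:
  moves:
    - [0,-0.03,0,0,0]
    - [0,-0.03,0,0,0]

```text
time_s: 8.68
tcp_pos: [0.5693, 0.1895, 0.0677]
tool_rot: [0.378, -3.114, 0.001]
force: [-22.9, -5.9, 20.7]
gripper_width: 0.0006
gripper_force: 12.2
```

```bash
python3 -c "
from h import *
togo(0,0,.075)"
```

```text
t 8.675 tcp [0.5693 0.1895 0.0677] case mm [42.  -2.1] yerr deg 0.030000000000001137 w 0.0006 F [-22.85  -5.9   20.74]
shift [ 1.051  0.053 -0.176]
```

The stop is confirmed: the same TCP position, under 23 N. Now over the well and down.

>>> servo_tool:
  moves:
    - [0,0.3,0,-0.1,0]
    - [0,0.3,0.05,-0.1,0]
    - [0,0.3,0,0,0]
    - [0,0.16,0,0,0]
    - [0,0,0,0,0]
    - [0,0,0,0,0]

```text
time_s: 9.43
tcp_pos: [0.5301, 0.1819, 0.0755]
tool_rot: [-0.378, 3.119, -0.0]
force: [0.2, -0.7, 0.2]
gripper_width: 0.0003
gripper_force: 0.0
```

```bash
python3 -c "
from h import *
togo(-.001,0,.032)"
```

```text
t 9.425 tcp [0.5301 0.1819 0.0755] case mm [ 2.1 -0.1] yerr deg 0.01999999999999602 w 0.0003 F [ 0.18 -0.66  0.24]
shift [0.078 0.003 1.087]
```

>>> servo_tool:
  moves:
    - [0,0.08,0,0.3,0]
    - [0,0,0,0.4,0]
    - [0,0,0,0.3,0]
    - [0,0,0,0.1,0]
    - [0,0,0,0,0]

```text
time_s: 10.05
tcp_pos: [0.5266, 0.181, 0.0312]
tool_rot: [0.378, -3.118, 0.0]
force: [-0.0, 0.5, -0.4]
gripper_width: 0.0006
gripper_force: 0.0
```

>>> servo_tool:
  moves:
    - [0,0,0,0.1,0]
    - [0,0,0,0.1,0]
    - [0,0,0,0.05,0]
    - [0,0,0,0,0]

```text
time_s: 10.55
tcp_pos: [0.5274, 0.1813, 0.0229]
tool_rot: [-0.378, 3.117, 0.001]
force: [-7.7, -2.6, 29.4]
gripper_width: 0.0005
gripper_force: 14.5
```

>>> servo_tool:
  moves:
    - [0,0,0,0,0]
    - [0,0,0,0,0]
    - [0,0,0,0,0]
    - [0,0,0,0,0]
    - [0,0,0,0,0]
    - [0,0,0,0,0]
    - [0,0,0,0,0]
    - [0,0,0,0,0]
    - [0,0,0,0,0]
    - [0,0,0,0,0]

```text
time_s: 11.8
tcp_pos: [0.5273, 0.1813, 0.0229]
tool_rot: [-0.378, 3.117, 0.001]
force: [-6.6, -3.5, 28.9]
gripper_width: 0.0007
gripper_force: 14.4
```

>>> servo_tool:
  moves:
    - [0,0,0,-0.3,0]
    - [0,0,0,-0.5,0]
    - [0,0,0,-0.7,0]
    - [0,0,0,-0.8,0]
    - [0,0,0,0,0]
    - [0,0,0,0,0]

```text
time_s: 12.55
tcp_pos: [0.5264, 0.181, 0.113]
tool_rot: [0.378, -3.118, 0.0]
force: [-0.5, 0.8, -0.2]
gripper_width: 0.0004
gripper_force: 0.0
```

```bash
python3 -c "
from h import *
togo(.100,0,.115)"
```

```text
t 12.55 tcp [0.5264 0.181  0.113 ] case mm [-1.7 -0.1] yerr deg 0.01999999999999602 w 0.0004 F [-0.48  0.77 -0.22]
shift [-2.543e+00  2.000e-03 -5.200e-02]
```

>>> servo_tool:
  moves:
    - [0,-0.5,0,0,0]
    - [0,-0.8,0,0,0]
    - [0,-0.8,0,0,0]
    - [0,-0.4,0,0,0]
    - [0,0,0,0.4,0]
    - [0,0,0,0.5,0]
    - [0,0,0,0.28,0]
    - [0,0,0,0,0]

```text
time_s: 13.55
tcp_pos: [0.6229, 0.2047, 0.065]
tool_rot: [0.378, -3.117, 0.001]
force: [0.6, 0.1, 0.5]
gripper_width: 0.0003
gripper_force: 0.0
```

```bash
python3 -c "
from h import *
togo(.027,0,.066)
p,d=arm.camera('side');cv2.imwrite('pics/side4.png',cv2.resize(p[130:230,210:310],None,fx=6,fy=6))"
```

```text
t 13.55 tcp [0.6229 0.2047 0.065 ] case mm [97.7 -0.1] yerr deg 0.01999999999999602 w 0.0003 F [0.56 0.15 0.47]
shift [ 1.766  0.004 -0.022]
```

View pics/side4.png

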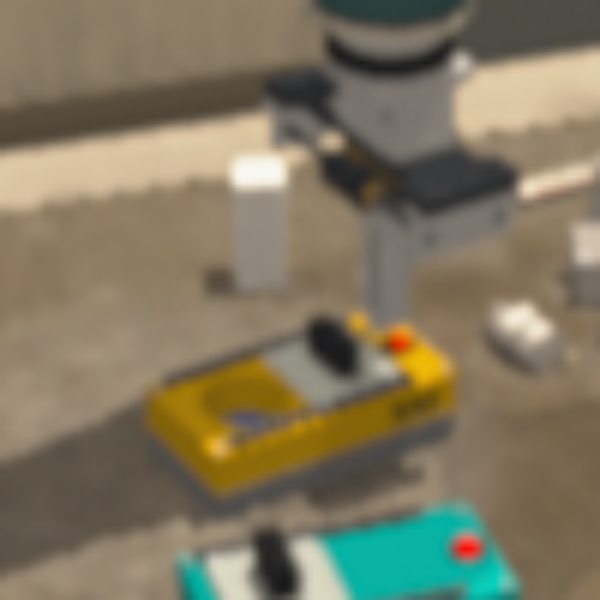

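The finger, at about (387,320), is on the lamp side of the lug (332,345). I push back to closed.

>>> servo_tool:
  moves:
    - [0,0.2,0,0,0]
    - [0,0.2,0,0,0]
    - [0,0.2,0,0,0]
    - [0,0.2,0,0,0]
    - [0,0.2,0,0,0]
    - [0,0.2,0,0,0]
    - [0,0.2,0,0,0]
    - [0,0.2,0,0,0]
    - [0,0.1,0,0,0]
    - [0,0.05,0,0,0]
    - [0,0,0,0,0]

```text
time_s: 14.98
tcp_pos: [0.5555, 0.1881, 0.0661]
tool_rot: [0.378, -3.118, 0.0]
force: [0.7, 0.4, 0.1]
gripper_width: -0.0
gripper_force: 0.1
```

```bash
python3 -c "
from h import *
togo(.018,0,.066)"
```

```text
t 14.975 tcp [0.5555 0.1881 0.0661] case mm [28.3 -0.2] yerr deg 0.01999999999999602 w -0.0 F [0.72 0.41 0.08]
shift [0.258 0.004 0.003]
```

>>> servo_tool:
  moves:
    - [0,0.1,0,0,0]
    - [0,0.1,0,0,0]
    - [0,0.05,0,0,0]
    - [0,0,0,0,0]

```text
time_s: 15.48
tcp_pos: [0.5458, 0.1857, 0.0662]
tool_rot: [0.378, -3.118, 0.0]
force: [-0.2, 0.4, 0.1]
gripper_width: 0.0008
gripper_force: 0.0
```

>>> servo_tool:
  moves:
    - [0,0.04,0,0,0]
    - [0,0.04,0,0,0]
    - [0,0,0,0,0]

```text
time_s: 15.85
tcp_pos: [0.5429, 0.185, 0.0663]
tool_rot: [0.378, -3.119, 0.0]
force: [0.9, 0.7, -0.8]
gripper_width: 0.0006
gripper_force: 0.3
```

>>> servo_tool:
  moves:
    - [0,0.05,0,0,0]
    - [0,0.03,0,0,0]
    - [0,0,0,0,0]

```text
time_s: 16.23
tcp_pos: [0.5417, 0.1847, 0.0666]
tool_rot: [-0.377, 3.115, 0.001]
force: [13.5, 3.2, -11.0]
gripper_width: 0.0004
gripper_force: 7.2
```

>>> servo_tool:
  moves:
    - [0,0.04,0,0,0]
    - [0,0.03,0,0,0]
    - [0,0,0,0,0]

```text
time_s: 16.6
tcp_pos: [0.5413, 0.1846, 0.0669]
tool_rot: [-0.376, 3.11, 0.002]
force: [29.6, 6.7, -23.5]
gripper_width: 0.0002
gripper_force: 14.9
```

That's the closed stop: the TCP positions at the two stops fit 62 mm of travel. I'll back off, retract and check.

>>> servo_tool:
  moves:
    - [0,-0.3,0,0,0]
    - [0,-0.2,0,-0.2,0]
    - [0,0,0,-0.8,0]
    - [0,0,0.3,-0.9,0]
    - [0,0,0.8,-0.8,0]
    - [0,0,0.9,0,0]
    - [0,0,0.9,0,0]
    - [0,0,0.9,0,0]
    - [0,0,0.8,0,0]
    - [0,0,0.4,0,0]
    - [0,0,0,0,0]

```text
time_s: 17.98
tcp_pos: [0.5086, 0.3829, 0.1743]
tool_rot: [0.38, -3.118, 0.0]
force: [0.1, 0.0, -0.7]
gripper_width: 0.0001
gripper_force: 0.0
```

```bash
python3 -c "
from h import *
togo(0,0,.1)
a=np.array([np.cos(TH),np.sin(TH)])
p,d=arm.camera('top');np.savez('top2.npz',p=p);cv2.imwrite('pics/top2.png',p)
for n in('top0','top2'):
  p=np.load(n+'.npz')['p'];hsv=cv2.cvtColor(p,cv2.COLOR_BGR2HSV).astype(int)
  w=np.zeros(p.shape[:2],bool);w[175:260,185:250]=1
  for nm,m,z in(('lug',hsv[...,2]<55,.0775),('plate',(hsv[...,1]<60)&(hsv[...,2]>150),.0535)):
   for A,c,l in blobs(m&w,30):
    v,u=np.nonzero(l);q=(ray('top',np.c_[u,v],z)-WELL)*1e3;print(n,nm,A,q.mean(0)@a)
"
```

```text
t 17.975 tcp [0.5086 0.3829 0.1743] case mm [ 29.2 200.3] yerr deg 0.0799999999999983 w 0.0001 F [ 0.11  0.05 -0.71]
shift [ 0.736 -5.005  1.858]
top0 lug 82 -0.007202892726140132
top0 plate 443 2.590052723043634
top2 lug 83 -3.98869105009768
top2 plate 433 -1.590884645352064
```

View pics/top2.png

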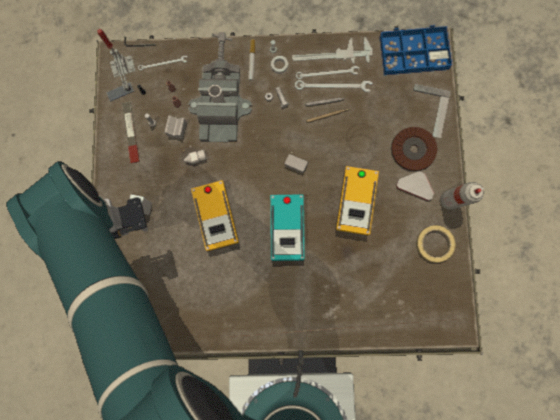

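In the final top view the shutter is closed at (218,229), about 61.5 mm back from fully open (it had started about 4 mm open). The other alarms, block and tape are where they were. The arm is clear of everything, with the tool held above the bar's height.

```bash
python3 -c "
from cell import arm
print(arm.sign_off())"
```

```text
the job is handed in; nothing more can be done
None
```

I handed the job in at about 18 s of the 46 s: the red-lamp alarm's shutter was pushed open to its stop, the reset key held home for over 1.2 s and let up, and the shutter pushed closed to its stop; the sign-off gave no verdict.

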